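# Loosen the blender's left-hand drive coupling

### The arm

A 7-joint arm with a two-finger parallel gripper is mounted at the origin on a cart in front of the work surface, level with it; the furniture and walls round the work are solid. World frame = base frame: x ahead of the robot, y to its left, z up, the work surface at z = 0. Lengths are in m, angles in rad, forces in N, time in s.
With the tool pointing down it reaches from about 0.425 to 0.925 m from the base axis. Payload 6.8 kg.
Tool frame: the origin (TCP) lies midway between the tips of the shut fingers; the grasp point (between the pads) lies 19 mm behind it; z points along the fingers, y is the line along which they close (so a half turn about z gives the same grasp; the last joint's range is limited). The gripper opens to 85 mm and grips with 20 to 120 N. Pads are 22 mm wide; open, the fingers measure 114 mm over their backs; the gripper's body (76 mm by 85 mm) begins 54 mm behind the grasp point. The pads swing forward as they close: fully open they stand 13 mm farther back than shut.
Start: joints at [1.184, 0.477, 0.022, 1.555, -0.011, 1.109, -0.083], TCP at [0.186, -0.649, 0.231] pointing down, gripper open.
Joint ranges: [-2.96, 2.96], [-0.34, 2.1], [-1.41, 1.46], [0.24, 2.44], [-1.37, 4.51], [0.17, 1.92], [-2.96, 2.96]. Speed limits (rad/s): [2.39, 2.39, 3.14, 3.14, 3.14, 3.14, 3.14].

### API

Orientations are given as a rotation vector (axis times angle).
In Python, from bench import r gives the robot as it stands.
- The arm moves only by the tool servo_tool, never from a script. Its arguments are lists of equal length, an entry for each row: "turn": the turn, a rotation vector about the world's x, y, z in units of 5 degrees (1.0 is 5 degrees), a list of three; "slide": the shift along the world's x, y, z in units of 30 mm (1.0 is 30 mm), a list of three; "hand": the opening, from 0 (shut) to 1 (fully open). In form: {"turn": [[rx, ry, rz], ...], "slide": [[dx, dy, dz], ...], "hand": [hand, ...]}. A call has 1 to 8 rows; each row is the pose to reach, as a shift and turn from the pose commanded when the call began; what a row does not reach only later rows make up. A row lasts 1/8 s, in which the tool goes at most 62.5 mm and 10.7 degrees, less where a joint would pass 70% of its speed; a pose out of reach is approached as far as the arm can. A call with a gripper value outside its range is refused whole. The fingers move at their own pace and stop on an object; "squeeze" is the grip in N (left out, the last holds). Time passes only in rows, so rows that repeat a pose let the fingers close. It gives the time, the measured TCP pose, the force, the opening and the grip force at its end, in the units of the state.
- r.get_obs(): the state, without advancing time (a new reading comes with each control period).
- r.grab_frame(name): name is "scene" or "top" or "wrist"; returns (picture, depth): 400x640x3 uint8, red, green, blue; 400x640 float32, m along the optical axis (not along the pixel's ray), 0 where there is no reading.
- r.get_calibration(name): a dict with "fovy" (degrees; the focal length in pixels is half the picture's height over the tangent of half this angle, whatever the lens; pixels are square), "cx", "cy" (the principal point, pixels), "R" (3x3) and "t" (3): a world point X has camera coordinates R X + t. Camera axes: x right, y down, z forward; pixel columns grow to the right and rows downward; lengths in m; the calibration is good to about 2 mm. The wrist camera is an equidistant fisheye: a pixel r from the principal point sees the ray r / f radians off the axis. A picture is of the moment at which its call begins: read the wrist's pose just before it. get_calibration takes no time and is no camera call; for the wrist camera it gives the pose at the moment of the call.
- r.hand_in(): hands the job in; it is judged then, once.
The state is a dict: "clock": time; "joints": joint angles; "qvel": joint speeds; "tau": joint torques, N m; "tcp_pos": TCP position; "orientation": TCP orientation; "contact_force": force on the tool from outside, world axes, zero at the start; "moment": the same for the moment, N m; "grip_width": finger opening in m; "gripper_force": force on a finger pad.
Only numpy, scipy, OpenCV 4.12 (cv2) and the standard library are available. Lean on these libraries where they do the work, as an engineer would, in place of code of your own. Each camera call takes 0.05 s, during which the arm holds its last target. There are 200 camera calls.

### The job

Loosen the winged drive coupling in the middle of the blender base's jug seat by about a quarter turn and leave it there on its spindle. It has a left-hand thread, so it comes loose clockwise seen from above; make sure by feel that it gives that way and do not force it anticlockwise. Leave the blender's speed knob, the kitchen timer and the glass as they are.

Things in the scene. Friction and masses are not known exactly. Their poses are not given: they have to be found in the camera images.
- coupling_grip (a point): Drive coupling in the middle of the blender's jug seat: upright black block, flat-sided, 48 long, 16 thick, 36 tall, steel dot on top, on a round black hub (radius 17, top 14 above deck). Point: on the turning axis, 17 mm below the block's top, 31 mm above deck, 121 mm above worktop. x along the 48 mm length, y across the 16 mm thickness (faces to pinch), z up. It cannot be lifted off.
- blender: Blender motor base, grey, fixed to the worktop: round housing 164 mm across, flat deck 90 mm high; origin at the centre of its underside, below the coupling's axis. On the deck only a steel rim (radius 73, 5 mm high) and four rubber pads 7 mm high just inside it stand up round the coupling. A low square nose, 56 mm high, sticks out to its -x, to 130 mm from the axis.
- coupling (a joint): Turn of the coupling on its spindle, rad: 0 = screwed home (hard stop anticlockwise), growing as it is turned CLOCKWISE seen from above (left-hand thread), up to 2.6; it stays where it is left. Takes about 0.08 N m. It rises 1.3 mm per radian as it loosens.
- spindle (a joint): Wind-up of the springy motor spindle under the coupling, rad, clockwise from above positive, 0 at rest, 1.5 N m per rad. Loosening winds it about 0.05 rad before the thread moves, so fingers must turn that much farther. Turned anticlockwise, the thread does not move and the spindle winds up negative, ever stiffer.
- speed_knob_tip (a point): Pointer end of the speed knob, which is not to be used: flat round black knob, radius 20 mm, with a thin bar 34 mm long, on the nose of the blender base, top 79 mm above the worktop, its axis 100 mm from the coupling's axis. This point is at the end of the bar, 17 mm from the knob's axis.
- timer: White round kitchen timer with a black bar on top, 66 mm wide, 50 mm tall, loose on the worktop beside the base; origin at the centre of its underside. A bystander.
- tumbler: Clear drinking glass, 81 mm wide, 91 mm tall, loose on the worktop beside the base; origin at the centre of its underside. A bystander.

How it is judged:
By the outcome, as a careful person would: the job done as asked, in the order asked, and still so for the second after the job is handed in, with the robot touching nothing.
It also fails if it takes over 35 s, if anything falls off the work surface, if the arm or the gripper's body presses on something with over 40 N, if the wrist force passes 120 N, or if a joint passes its speed limit or range.

## Working session

There is one attempt and no reset: what is moved stays moved. The work goes in short steps, Python scripts to look and compute and a tool call to move; the robot and the scene stay as the last step left them, time stands still between calls to the robot, and variables do not carry over. Pictures are saved under pics/ and viewed, at most 10 in all, crops included, and the job is handed in when it is done.

Besides the shell and the picture viewer there is one more tool, called after "Call:" by a JSON object that holds its "api" and its "payload". servo_tool: Moves the arm, as the interface text tells. Its arguments: {"type":"object","properties":{"turn":{"type":"array"},"slide":{"type":"array"},"hand":{"type":"array"},"squeeze":{"type":"number"}},"required":["turn","slide","hand"]}

```bash
mkdir -p pics; ls; cat > h.py <<'E'
import numpy as np, cv2
from bench import r
def grab(n):
    c=r.get_calibration(n); p,d=r.grab_frame(n); return p,d,c
def ray(c,u,v,shape=(400,640)):
    f=shape[0]/2/np.tan(np.radians(c['fovy'])/2)
    R=np.array(c['R']);t=np.array(c['t'])
    return -R.T@t, R.T@np.array([(u-c['cx'])/f,(v-c['cy'])/f,1.])
def onplane(c,u,v,z):
    o,d=ray(c,u,v); return o+d*(z-o[2])/d[2]
E
python3 - <<'E'
from h import *
o=r.get_obs(); print({k:np.round(v,3) for k,v in o.items()})
for n in('top','scene'):
    p,d,c=grab(n); cv2.imwrite(f'pics/{n}0.png',p[...,::-1]); np.savez(f'{n}0.npz',p=p,d=d,**c); print(n,c)
E
```

```text
pics
{'clock': np.float64(0.0), 'joints': array([ 1.184,  0.478,  0.022,  1.556, -0.012,  1.109, -0.083]), 'qvel': array([ 0.001, -0.   ,  0.002,  0.002,  0.001,  0.   , -0.   ]), 'tau': array([-0.0000e+00, -5.9645e+01,  1.6080e+00, -2.8120e+01,  1.3000e-02,
        9.0000e-03, -0.0000e+00]), 'tcp_pos': array([ 0.186, -0.648,  0.23 ]), 'orientation': array([-3.109e+00, -4.360e-01,  1.000e-03]), 'contact_force': array([-0.447,  0.157,  0.499]), 'moment': array([0.065, 0.027, 0.   ]), 'gripper_force': np.float64(0.0), 'grip_width': np.float64(0.085)}
top {'fovy': 50.264554040376275, 'cx': 316.10701813623075, 'cy': 198.01591017685087, 'R': array([[ 0.04075   , -0.99916586,  0.00264974],
       [-0.97802168, -0.0404301 , -0.20454583],
       [ 0.20448234,  0.00574374, -0.9788534 ]]), 't': array([0.14147375, 0.62305369, 0.88046917])}
scene {'fovy': 48.14283549983514, 'cx': 321.86139042156117, 'cy': 196.34795586870507, 'R': array([[ 0.86077441, -0.50898525,  0.00120012],
       [-0.34507008, -0.58529801, -0.73372535],
       [ 0.3741578 ,  0.63115788, -0.67944512]]), 't': array([-0.42282756,  0.38069086,  0.70260658])}
```

View pics/top0.png

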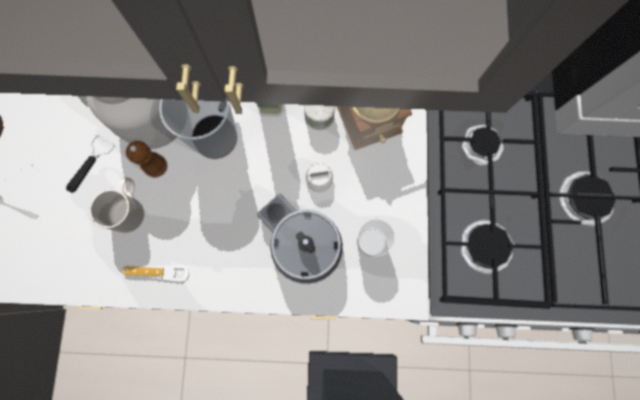

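View pics/scene0.png

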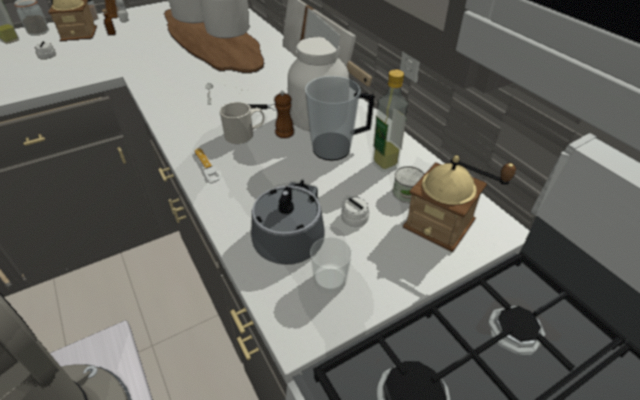

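The top view shows the blender base at (306,245), its coupling at about (306,243), the nose and knob at (275,213), the timer at (319,177) and the glass at (374,240). The scene view shows the coupling standing at (287,200), with the timer to its right and the glass in front of it. Next I'll measure the coupling and take an enlarged crop.

```bash
python3 - <<'E'
from h import *
z=dict(np.load('top0.npz')); p,d=z['p'],z['d']
print('coupling',onplane(z,306,242,.138),'base',onplane(z,306,245,.09),'knob',onplane(z,275,212,.079),'timer',onplane(z,319,173,.05),'glass',onplane(z,374,236,.09))
# points by depth: height above deck
u,v=np.meshgrid(np.arange(640),np.arange(400)); f=200/np.tan(np.radians(z['fovy'])/2)
P=np.stack([(u-z['cx'])/f*d,(v-z['cy'])/f*d,d],-1)-z['t']; W=P@z['R']
m=(abs(u-306)<60)&(abs(v-245)<60)&(W[...,2]>.113)&(W[...,2]<.2)&(d>0)
q=W[m]; print(len(q),q.mean(0),q[:,2].min(),q[:,2].max())
tp=q[q[:,2]>.12][:,:2]; print(cv2.minAreaRect((tp*1000).astype(np.float32)))
md=(abs(u-306)<45)&(abs(v-245)<45)&(abs(W[...,2]-.09)<.006)&(d>0)
print('deck',W[md].mean(0),cv2.minEnclosingCircle((W[md][:,:2]*1000).astype(np.float32)))
c=cv2.resize(p[195:295,256:356],(600,600),interpolation=cv2.INTER_CUBIC)
c2=cv2.resize(np.load('scene0.npz')['p'][170:270,240:340],(400,400),interpolation=cv2.INTER_CUBIC)
o=np.zeros((600,800,3),np.uint8); o=cv2.hconcat([cv2.resize(c,(400,400)),c2]); cv2.imwrite('pics/crop.png',o[...,::-1])
E
```

```text
coupling [0.51086936 0.18298239 0.138     ] base [0.50948469 0.18390684 0.09      ] knob [0.57905647 0.2544892  0.079     ] timer [0.67813248 0.16278605 0.05      ] glass [0.53437595 0.04105243 0.09      ]
201 [0.51012819 0.18377927 0.13607971] 0.11349998217105302 0.14356102474917143
((511.31292724609375, 184.07937622070312), (47.79071044921875, 16.066200256347656), 44.64069366455078)
deck [0.50950804 0.18407272 0.09013263] ((511.2086181640625, 184.19479370117188), 74.62130737304688)
```

View pics/crop.png

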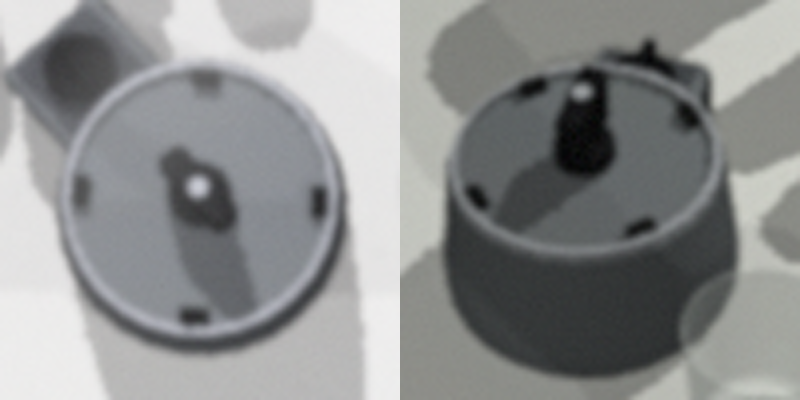

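The coupling is at (0.511, 0.184), 48×16 mm in plan, with its long axis at 44.6° azimuth. That agrees with the given sizes and with the deck centre. The tool's y axis has to go from −74° to 134.6°, which leaves the last joint free for the clockwise turn. I'll approach along an arc.

Call:
{"api": "servo_tool", "payload": {"turn": [[0,0,2],[0,0,4],[0,0,6],[0,0,8],[0,0,10],[0,0,12],[0,0,14],[0,0,16]], "slide": [[1.1,0.95,0.2],[2.2,1.9,0.4],[3.3,2.85,0.6],[4.4,3.8,0.8],[5.5,4.75,1],[6.6,5.7,1],[7.7,6.65,1],[8.8,7.6,1]], "hand": [1,1,1,1,1,1,1,1]}}

```text
clock: 1.1
tcp_pos: [0.4504, -0.4198, 0.261]
orientation: [-2.096, -2.34, 0.0]
contact_force: [0.4, -0.8, 0.4]
grip_width: 0.0856
gripper_force: 0.0
```

Call:
{"api": "servo_tool", "payload": {"turn": [[0,0,2],[0,0,4],[0,0,6],[0,0,8],[0,0,10],[0,0,12],[0,0,14],[0,0,16]], "slide": [[0.5,1.5,0],[1,3,0],[1.5,4.5,0],[2,6,0],[2.4,7.6,0],[2.8,9.2,0],[3.1,10.8,0],[3.3,12.3,0]], "hand": [1,1,1,1,1,1,1,1]}}

```text
clock: 2.1
tcp_pos: [0.5487, -0.0503, 0.2611]
orientation: [-0.101, -3.14, -0.0]
contact_force: [0.4, -0.2, 0.6]
grip_width: 0.0851
gripper_force: 0.0
```

```bash
python3 - <<'E'
from h import *
from scipy.spatial.transform import Rotation as Q
o=r.get_obs(); y=Q.from_rotvec(o['orientation']).as_matrix()[:,1]
a=np.degrees(np.arctan2(y[1],y[0])); print(o['clock'],o['joints'].round(2),o['tcp_pos'],a,'turn',((134.6-a)%360)/5,'slide',(np.array([.511,.184,.261])-o['tcp_pos'])/.03)
E
```

```text
2.1 [ 0.61  0.34 -0.78  1.78  0.26  1.13  1.25] [ 0.54869423 -0.05027558  0.26105954] 86.31628401005233 turn 9.656743197989533 slide [-1.25647424e+00  7.80918585e+00 -1.98452213e-03]
```

Call:
{"api": "servo_tool", "payload": {"turn": [[0,0,1.6],[0,0,3.2],[0,0,4.8],[0,0,6.4],[0,0,8],[0,0,9.65],[0,0,9.65]], "slide": [[-0.2,1.3,0],[-0.4,2.6,0],[-0.6,3.9,0],[-0.8,5.2,0],[-1,6.5,0],[-1.25,7.8,0],[-1.25,7.8,0]], "hand": [1,1,1,1,1,1,1]}}

```text
clock: 2.98
tcp_pos: [0.5097, 0.1856, 0.2614]
orientation: [-1.193, 2.906, 0.003]
contact_force: [-0.2, -0.2, -0.3]
grip_width: 0.0855
gripper_force: 0.0
```

```bash
python3 - <<'E'
from h import *
from scipy.spatial.transform import Rotation as Q
o=r.get_obs(); y=Q.from_rotvec(o['orientation']).as_matrix()[:,1]
a=np.degrees(np.arctan2(y[1],y[0])); print(o['clock'],o['joints'].round(2),o['tcp_pos'],a)
p,d,c=grab('wrist'); cv2.imwrite('pics/w1.png',p[...,::-1]); print(c)
R=c['R'];X=R@np.array([.511,.184,.138])+c['t']; th=np.arctan2(np.hypot(*X[:2]),X[2]); f=200/np.tan(np.radians(c['fovy'])/2)
print('expected px',np.array([c['cx'],c['cy']])+f*th*X[:2]/np.hypot(*X[:2]))
E
```

```text
2.975 [ 0.35  0.4  -1.02  1.79  0.37  1.16  1.56] [0.50970825 0.18560147 0.26137845] 134.62194558238866
{'fovy': 65.70646984690485, 'cx': 318.0003562177085, 'cy': 197.84414320417147, 'R': array([[-0.70236415,  0.7118157 ,  0.0017381 ],
       [ 0.6819397 ,  0.67218082,  0.28832481],
       [ 0.20406581,  0.20369429, -0.95753109]]), 't': array([ 0.22519962, -0.51779391,  0.26694975])}
expected px [315.20743945 191.29139487]
```

View pics/w1.png

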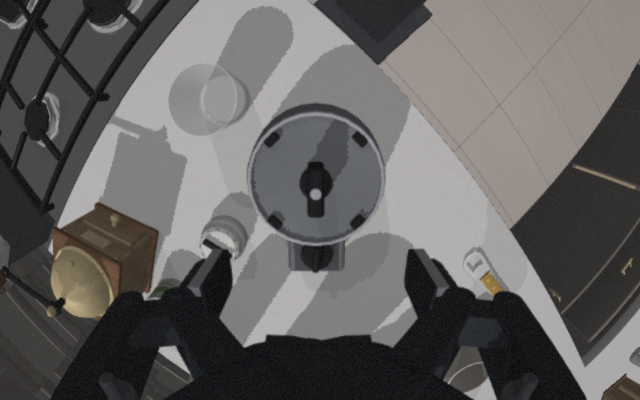

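The block is upright at (316,185), lined up with the fingers, and the dot at (316,194) is within about 2 mm of where I predicted. I'll descend to TCP z ≈ 0.110, which keeps the tips clear of the hub top at 0.104.

Call:
{"api": "servo_tool", "payload": {"turn": [[0,0,0],[0,0,0],[0,0,0],[0,0,0],[0,0,0],[0,0,0],[0,0,0]], "slide": [[0,0,-1],[0,0,-2],[0,0,-3],[0,0,-4],[0,0,-4.7],[0,0,-5.05],[0,0,-5.05]], "hand": [1,1,1,1,0.8,0.6,0.5], "squeeze": 30}}

```text
clock: 3.9
tcp_pos: [0.5113, 0.1818, 0.1096]
orientation: [1.182, -2.91, 0.0]
contact_force: [0.7, 0.8, 0.3]
grip_width: 0.0427
gripper_force: 0.0
```

Call:
{"api": "servo_tool", "payload": {"turn": [[0,0,0],[0,0,0],[0,0,0],[0,0,0],[0,0,0],[0,0,0]], "slide": [[0,0,0],[0,0,0],[0,0,0],[0,0,0],[0,0,0],[0,0,0]], "hand": [0.35,0.3,0.25,0,0,0], "squeeze": 30}}

```text
clock: 4.65
tcp_pos: [0.5108, 0.1829, 0.1104]
orientation: [-1.184, 2.91, 0.001]
contact_force: [-2.2, 0.7, 6.3]
grip_width: 0.0157
gripper_force: 31.6
```

```bash
cat > st.py <<'E'
from h import *
from scipy.spatial.transform import Rotation as Q
o=r.get_obs(); y=Q.from_rotvec(o['orientation']).as_matrix()[:,1]
print(o['clock'],o['joints'].round(2),o['tcp_pos'].round(4),'az',np.degrees(np.arctan2(y[1],y[0])).round(2),'F',o['contact_force'].round(2),'M',o['moment'].round(3),o['grip_width'],o['gripper_force'])
E
python3 st.py
```

```text
4.65 [ 0.23  0.57 -0.89  1.93  0.57  0.91  1.39] [0.5108 0.1829 0.1104] az 134.27 F [-2.23  0.67  6.28] M [0.26  0.796 0.005] 0.015701091345241214 31.635539531707764
```

It's gripped: 15.7 mm opening at 32 N. Now a feel test with a small clockwise turn.

Call:
{"api": "servo_tool", "payload": {"turn": [[0,0,-0.5],[0,0,-1],[0,0,-1.5],[0,0,-2],[0,0,-2]], "slide": [[0,0,0.02],[0,0,0.03],[0,0,0.04],[0,0,0.04],[0,0,0.04]], "hand": [0,0,0,0,0]}}

```text
clock: 5.28
tcp_pos: [0.5104, 0.1833, 0.1108]
orientation: [0.924, -3.002, -0.003]
contact_force: [-3.3, 5.3, -1.0]
grip_width: 0.0157
gripper_force: 30.8
```

```bash
python3 st.py
```

```text
5.275 [ 0.2   0.56 -0.86  1.94  0.54  0.89  1.24] [0.5104 0.1833 0.1108] az 124.21 F [-3.35  5.27 -1.01] M [1.053 0.725 0.064] 0.015689732709160242 30.7861465215683
```

It gives clockwise: the moment is about 0.06 N m, where a stuck thread would show about 0.26. I'll carry on to the quarter turn plus the wind-up.

Call:
{"api": "servo_tool", "payload": {"turn": [[0,0,-1.2],[0,0,-2.4],[0,0,-3.6],[0,0,-4.8],[0,0,-6],[0,0,-7.2],[0,0,-8.4],[0,0,-8.4]], "slide": [[0,0,0],[0,0,0.01],[0,0,0.01],[0,0,0.02],[0,0,0.02],[0,0,0.03],[0,0,0.03],[0,0,0.03]], "hand": [0,0,0,0,0,0,0,0]}}

```text
clock: 6.28
tcp_pos: [0.5096, 0.1858, 0.1118]
orientation: [-0.211, -3.133, -0.007]
contact_force: [-4.9, 10.6, -2.2]
grip_width: 0.0154
gripper_force: 30.7
```

```bash
python3 st.py
```

```text
6.275 [ 0.08  0.5  -0.69  1.94  0.42  0.84  0.61] [0.5096 0.1858 0.1118] az 82.28 F [-4.92 10.59 -2.25] M [2.259 1.117 0.161] 0.015361522719760505 30.700648427009583
```

Call:
{"api": "servo_tool", "payload": {"turn": [[0,0,0],[0,0,-1.2],[0,0,-2.4],[0,0,-3.6],[0,0,-4.8],[0,0,-4.8]], "slide": [[-0.02,0.04,0],[-0.02,0.04,0.01],[-0.02,0.04,0.01],[-0.02,0.04,0.02],[-0.02,0.04,0.02],[-0.02,0.04,0.02]], "hand": [0,0,0,0,0,0]}}

```text
clock: 7.02
tcp_pos: [0.5099, 0.1874, 0.1125]
orientation: [-0.858, -3.021, -0.008]
contact_force: [-1.0, 12.2, -4.7]
grip_width: 0.0156
gripper_force: 30.2
```

```bash
python3 st.py
```

```text
7.025 [ 0.01  0.48 -0.59  1.95  0.35  0.82  0.24] [0.5099 0.1874 0.1125] az 58.28 F [-0.99 12.19 -4.66] M [2.509 0.475 0.1  ] 0.015615231867035735 30.24918884038925
```

Call:
{"api": "servo_tool", "payload": {"turn": [[0,0,0],[0,0,-1.2],[0,0,-2.4],[0,0,-3.5],[0,0,-3.5],[0,0,-3.5]], "slide": [[0,0.05,-0.02],[0,0.05,-0.02],[0,0.05,-0.02],[0,0.05,-0.02],[0,0.05,-0.02],[0,0.05,-0.02]], "hand": [0,0,0,0,0,0]}}

```text
clock: 7.78
tcp_pos: [0.5106, 0.1885, 0.1126]
orientation: [-1.307, -2.856, -0.008]
contact_force: [-2.8, 8.6, 1.0]
grip_width: 0.0159
gripper_force: 31.0
```

```bash
python3 st.py
```

```text
7.775 [-0.05  0.46 -0.52  1.95  0.31  0.81 -0.03] [0.5106 0.1885 0.1126] az 40.8 F [-2.77  8.63  1.04] M [1.994 0.732 0.177] 0.015860192325680467 31.039378345012665
```

Fingers have turned 93.5° in total. Release, rise straight up, and look.

Call:
{"api": "servo_tool", "payload": {"turn": [[0,0,0],[0,0,0],[0,0,0],[0,0,0],[0,0,0],[0,0,0],[0,0,0],[0,0,0]], "slide": [[0,0,0],[0,0,0],[0,0,0],[0,0,1],[0,0,2],[0,0,3.5],[0,0,5],[0,0,5]], "hand": [0.4,0.6,0.6,0.6,0.6,0.8,1,1]}}

```text
clock: 8.78
tcp_pos: [0.5127, 0.1854, 0.2657]
orientation: [1.309, 2.85, 0.007]
contact_force: [-0.6, -0.4, -2.1]
grip_width: 0.0854
gripper_force: 0.0
```

```bash
python3 st.py; python3 - <<'E'
from h import *
p,d,c=grab('wrist'); cv2.imwrite('pics/w2.png',p[...,::-1]); f=200/np.tan(np.radians(c['fovy'])/2)
u,v=np.meshgrid(np.arange(640)-c['cx'],np.arange(400)-c['cy']); rr=np.hypot(u,v); t=np.tan(rr/f)/np.maximum(rr,1e-9)
W=(np.stack([u*t*d,v*t*d,d],-1)-c['t'])@c['R']
m=(np.hypot(W[...,0]-.511,W[...,1]-.184)<.05)&(W[...,2]>.12)&(W[...,2]<.16)&(d>0)
q=W[m]; print(len(q),np.percentile(q[:,2],[5,50,98])); print(cv2.minAreaRect((q[q[:,2]>.13][:,:2]*1000).astype(np.float32)))
E
```

```text
8.775 [ 0.02  0.28 -0.58  1.8   0.17  1.1   0.09] [0.5127 0.1854 0.2657] az 40.66 F [-0.63 -0.42 -2.05] M [-0.003  0.031  0.006] 0.08538967040396456 0.0
914 [0.13514173 0.14024362 0.14239575]
((512.3006591796875, 185.57884216308594), (15.815260887145996, 48.16316223144531), 43.49728775024414)
```

View pics/w2.png

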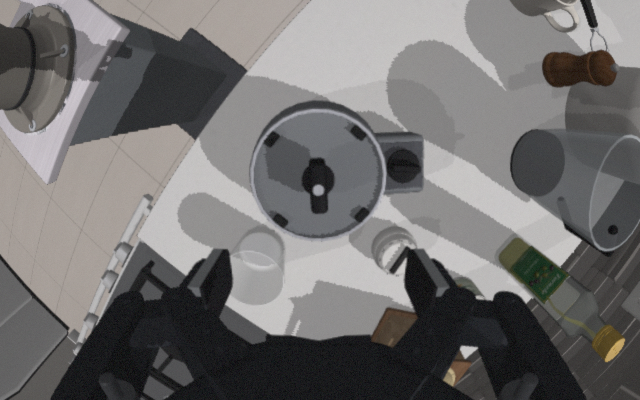

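The coupling's long axis is now at −46.5°, having started at 44.6°. That is 91° clockwise, upright on its spindle at (318,185). The knob at (402,166), the timer at (395,248) and the glass at (258,267) are where they were, and the gripper is clear. Handing in.

```bash
python3 -c "
from bench import r
print(r.hand_in())"
```

```text
the job is handed in; nothing more can be done
None
```

I loosened the coupling about 91° clockwise, measured from the camera depth images. It gave that way by feel and was never forced anticlockwise. It's still on its spindle with the gripper clear; the knob, timer and glass look untouched, and the job is handed in.

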